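# Balance the ballasted bar on the saddle stand

### The job

A ballast is locked somewhere unseen inside the flat bar on the two-rest rack. Find where the bar balances by lifting it gently a little at trial points, then lift it off the rack level and set it down gently on the narrow saddle of the stand at that point, so that when released it stays there level, held by the saddle alone. Never let the bar tip steeply or fall, and leave the things standing around alone.

Things in the scene. Friction and masses are not known exactly. Their poses are not given: they have to be found in the camera images.
- bar_centre (a point): centre (half-way up) of the loose flat bar: a plain closed aluminium tube with black end caps, 300 mm long, 15 mm wide, 40 mm tall, standing on its narrow edge; about 0.6 kg. Axes: x along its length, y across its width, z up. Its balance point is invisible, up to 65 mm from this centre along x to either side. It is gripped from above across its 15 mm width
- rack: fixed grey rack where the bar starts: base 280 x 50 x 10 mm, origin at the centre of its underside, x along its length (and along the bar), z up. Two U-shaped rests at x = -120 and +120 mm, each 20 mm long; slot floor 30 mm above the worktop, slot 21 mm wide, cheeks rising 8 mm above its floor. From x = -110 to +110 mm the bar's sides are free for fingers
- bar: the same bar; origin at the centre of its underside, axes as for bar_centre. Gripped away from its balance point it loads the wrist with a moment (weight times distance) and may turn in the grip, heavy end down; lowered again, that end touches first. The ballast inside does not shift
- stand: the fixed balance stand: round dark foot 90 mm across, a 24 mm column, and on top one U-shaped saddle; origin at the centre of its underside, x along the saddle's slot
- saddle (a point): centre of the saddle's slot floor, 70 mm above the worktop; x along the slot (the bar must lie along it, either way round), z up. The seat is only 24 mm long in x: the bar stays level only with its balance point within 12 mm of the centre. Slot 21 mm wide between 8 mm thick cheeks that rise 8 mm above its floor; fingers must hold the bar higher than these
- oil_bottle: bystander: white dropper bottle with red tip, 46 mm across, 119 mm tall; origin at the centre of its underside
- adaptor: bystander: brass hexagon hose adaptor, 27 x 31 x 40 mm; origin at the centre of its underside
- ring_gauge: bystander: grey steel ring, 54 mm across, 18 mm tall; origin at the centre of its underside
Things that resemble listed ones, but are neither listed nor needed, are in the scene too. Of the things that look like the stand, take the one that is farthest to the robot's right at the start.

How it is judged:
On the way:
1. the bar is lifted clear of the rack, level within 0.15 rad (z of bar in the frame of rack above 0.05 m and angle between bar's own z axis and vertical below 0.15 rad and contact force between bar and rack below 0.1 N), for 0.3 s.
At the end, for the whole second after the job is handed in: The bar rests in the saddle's slot (its centre line within 25 mm of the slot's middle), its underside within 4 mm of the slot floor's height, upright and level within 0.06 rad, carried by the stand and not the rack, and at rest (z of bar in the frame of saddle between -0.004 and 0.004 m and y of bar in the frame of saddle between -0.025 and 0.025 m and angle between bar's own z axis and vertical below 0.06 rad and contact force between bar and stand above 2 N and contact force between bar and rack below 0.1 N and linear speed of bar below 0.02 m/s and angular speed of bar below 0.1 rad/s); the robot touches nothing.
It fails at once if the bar tips more than 0.35 rad (20 degrees) (angle between bar's own z axis and vertical above 0.35 rad).
It fails at once if the bar is pressed or dropped on the stand with more than 25 N (contact force between bar and stand above 25 N).
It fails at once if the bar is pressed or dropped on the rack with more than 25 N (contact force between bar and rack above 25 N).
It fails at once if a bystander is moved more than 25 mm (distance of any of oil_bottle, adaptor, ring_gauge from where it was at the start of the episode above 0.025 m).
It also fails if it takes over 64 s, if anything falls off the work surface, if the arm or the gripper's body presses on something with over 40 N, if the wrist force passes 120 N, or if a joint passes its speed limit or range.

### The arm

A 6-joint arm with a two-finger parallel gripper is mounted at the origin on the work surface; the furniture and walls round the work are solid. World frame = base frame: x ahead of the robot, y to its left, z up, the work surface at z = 0. Lengths are in m, angles in rad, forces in N, time in s.
With the tool pointing down it reaches from about 0.35 to 0.85 m from the base axis. Payload 8.1 kg.
Tool frame: the origin (TCP) lies between the finger pads; the fingertips stand tips_ahead ahead of it and the grasp point (between the pads) lies 8 mm behind it (tips_ahead is the distance from the TCP to the fingertips, in m); z points along the fingers, x is the direction in which the jaws open and shut, and the axes are right-handed (so a half turn about z gives the same grasp; the last joint's range is limited). The gripper opens to 93 mm and grips with 3 to 60 N. Pads are 15 mm wide; open, the fingers measure 128 mm over their backs; the gripper's body (75 mm by 188 mm) begins 65 mm behind the grasp point.
Start: joints at [-0.085, 0.13, 1.488, -0, 1.523, -0.085], TCP at [0.6, 0, 0.198] pointing down, gripper open.
Joint ranges: [-2.96, 2.96], [-0.89, 2.26], [0.02, 2.5], [-1.34, 4.48], [0, 2.73], [-2.66, 2.66]. Speed limits (rad/s): [2.39, 2.39, 2.79, 3.14, 3.14, 3.14].

### API

Orientations are given as a rotation vector (axis times angle).
In Python, from plant import * gives the robot as it stands.
- The arm moves only by the tool play_rows, never from a script. Its argument "increments" is a list that holds one entry, the list of rows, each a list of 4 numbers: the shift along the tool's x, y, z in cm, then the turn about the tool's z in rad. A call has 1 to 5 rows; each row is the pose to reach, as a shift and turn from the pose measured when the call began, along the tool's axes at that moment; what a row does not reach only later rows make up. A row lasts 1/10 s, in which the tool goes at most 50 mm and 8.59 degrees, less where a joint would pass 70% of its speed; a pose out of reach is approached as far as the arm can. A call with a gripper value outside its range is refused whole. "jaw" is the finger opening in cm, from 0 to 9.3, set as the call begins (left out, the last holds). The fingers move at their own pace and stop on an object; "squeeze" is the grip in N (left out, the last holds). Time passes only in rows, so rows that repeat a pose let the fingers close. It gives the time, the measured TCP pose, the force and the opening at its end, in the units of the state.
- read_state(): the state, without advancing time (a new reading comes with each control period).
- read_camera(name): name is "scene" or "side" or "wrist"; returns (picture, depth): 400x640x3 uint8, blue, green, red; 400x640 float32, m along the optical axis (not along the pixel's ray), 0 where there is no reading.
- camera_params(name): a dict with "K" (3x3 intrinsics, pixels), "eye" and "orientation" of the camera in the world. Camera axes: x right, y up, looking along -z (the intrinsics and any distortion apply to the point x, -y, -z); pixel columns grow to the right and rows downward; lengths in m; the calibration is good to about 2 mm. A picture is of the moment at which its call begins: read the wrist's pose just before it. camera_params takes no time and is no camera call; for the wrist camera it gives the pose at the moment of the call.
- close_job(): hands the job in, once; it reports no verdict.
The state is a dict: "t": time; "q": joint angles; "dq": joint speeds; "joint_torque": joint torques, N m; "tool_pos": TCP position; "orientation": TCP orientation; "force": force on the tool from outside, world axes, zero at the start; "wrist_torque": the same for the moment, N m; "opening": finger opening in m.
Only numpy, scipy, OpenCV 4.12 (cv2) and the standard library are available. Lean on these libraries where they do the work, as an engineer would, in place of code of your own. Each camera call takes 0.05 s, during which the arm holds its last target.

## Working session

There is one attempt and no reset: what is moved stays moved. The work goes in short steps, Python scripts to look and compute and a tool call to move; the robot and the scene stay as the last step left them, time stands still between calls to the robot, and variables do not carry over. Pictures are saved under pics/ and viewed, and the job is handed in when it is done.

Besides the shell and the picture viewer there is one more tool, called after "Call:" by a JSON object that holds its "method" and its "body", one argument or row to a line. play_rows: Moves the arm, as the interface text tells. Its arguments: {"type":"object","properties":{"increments":{"type":"array"},"jaw":{"type":"number"},"squeeze":{"type":"number"}},"required":["increments"]}

```bash
mkdir -p pics; ls
python3 - <<'E'
from plant import *
import cv2,numpy as np
print(read_state())
for n in ["scene","side"]:
    p,d=read_camera(n); cv2.imwrite(f"pics/{n}0.png",p); np.save(f"{n}0.npy",d)
    print(n,camera_params(n))
E
```

```text
pics
{'t': 0.0, 'q': array([-8.54278041e-02,  1.31172673e-01,  1.48924297e+00, -1.96074314e-05,
        1.52297728e+00, -8.54136574e-02]), 'dq': array([ 0.00095292,  0.00156648, -0.00163855,  0.00093651, -0.0001471 ,
        0.00065666]), 'joint_torque': array([-1.61290725e-03, -5.59853125e+01, -4.91755986e+01,  7.67333270e-02,
        3.59135563e-02, -2.97389461e-04]), 'tool_pos': array([5.99413912e-01, 4.80237268e-05, 1.96900534e-01]), 'orientation': array([-3.14145731e+00,  2.07208683e-05,  2.82004203e-03]), 'force': array([-0.18792658, -0.60596504,  0.43697269]), 'wrist_torque': array([ 0.05193203, -0.03911743, -0.02152409]), 'opening': 0.09295164705493114}
scene {'K': array([[502.04499308,   0.        , 317.05595373],
       [  0.        , 502.04499308, 195.24063569],
       [  0.        ,   0.        ,   1.        ]]), 'eye': array([-0.32111424, -0.9300164 ,  0.78157895]), 'orientation': array([ 1.00503812, -0.41069568, -0.71859875])}
side {'K': array([[480.60128469,   0.        , 325.29573886],
       [  0.        , 480.60128469, 204.48393545],
       [  0.        ,   0.        ,   1.        ]]), 'eye': array([0.29485819, 1.06316387, 0.60146947]), 'orientation': array([ 0.1902555 , -1.55747093, -2.4426833 ])}
```

View pics/scene0.png

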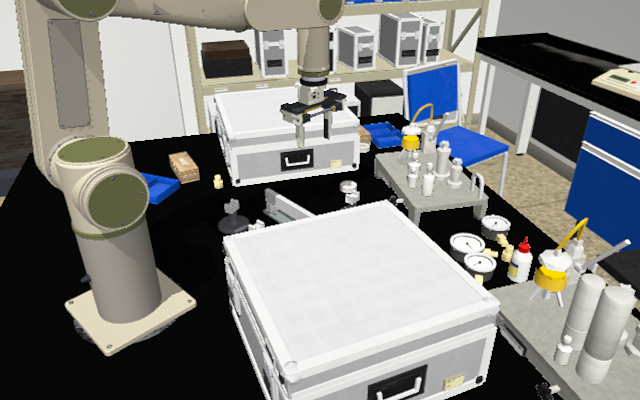

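View pics/side0.png

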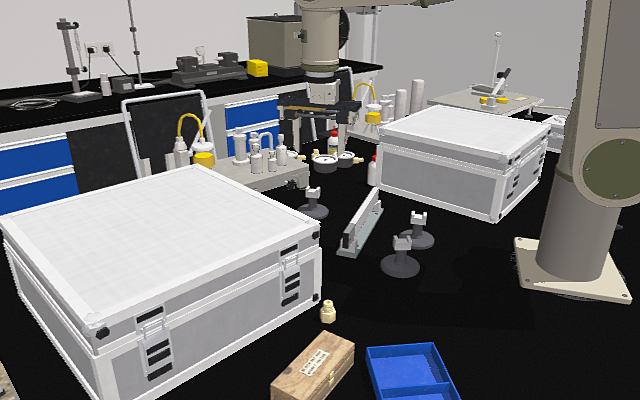

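Both views show the bar on the rack (side: about (362,220)) and three stands in the side view at (313,205), (417,235) and (401,265), so I'll measure these. Oil bottles appear near (374,170) and (333,140) in the side view.

```bash
cat > h.py <<'E'
import numpy as np,cv2
from scipy.spatial.transform import Rotation as R
from plant import *
def cam(n): 
    c=camera_params(n); return c['K'],np.array(c['eye']),R.from_rotvec(c['orientation']).as_matrix()
def ptsworld(c,uv,d):
    K,e,M=c; uv=np.atleast_2d(uv).astype(float); d=np.atleast_1d(d)
    x=(uv[:,0]-K[0,2])/K[0,0]; y=(uv[:,1]-K[1,2])/K[1,1]
    return e+(np.c_[x,-y,-np.ones(len(x))]*d[:,None])@M.T
def onplane(c,uv,z):
    r=ptsworld(c,uv,np.ones(len(np.atleast_2d(uv))))-c[1]
    return c[1]+r*((z-c[1][2])/r[:,2])[:,None]
def proj(c,P):
    K,e,M=c; q=(np.atleast_2d(P)-e)@M; 
    return np.c_[K[0,2]+K[0,0]*q[:,0]/-q[:,2], K[1,2]-K[1,1]*q[:,1]/-q[:,2]]
def cloud(n,f):
    c=cam(n); d=np.load(f); v,u=np.mgrid[0:400,0:640]
    P=ptsworld(c,np.c_[u.ravel(),v.ravel()],d.ravel()).reshape(400,640,3); P[d==0]=np.nan
    return P
E
python3 - <<'E'
from h import *
p=cv2.imread('pics/side0.png')
cv2.imwrite('pics/side0c.png',cv2.resize(p[120:320,260:460],None,fx=3,fy=3,interpolation=cv2.INTER_CUBIC))
p=cv2.imread('pics/scene0.png')
cv2.imwrite('pics/scene0c.png',cv2.resize(p[150:290,180:420],None,fx=3,fy=3,interpolation=cv2.INTER_CUBIC))
P=cloud('side','side0.npy')
for uv in [(313,190),(313,212),(418,215),(418,240),(402,242),(402,268),(345,240),(378,195),(362,218),(374,180),(333,150),(327,312),(325,160),(347,158)]:
    print(uv,P[uv[1],uv[0]].round(3))
E
```

```text
(313, 190) [ 0.645 -0.105  0.074]
(313, 212) [ 0.639 -0.085  0.017]
(418, 215) [ 0.351 -0.033  0.075]
(418, 240) [ 0.343 -0.012  0.017]
(402, 242) [0.372 0.111 0.072]
(402, 268) [0.365 0.131 0.018]
(345, 240) [0.503 0.109 0.054]
(378, 195) [ 0.475 -0.182  0.05 ]
(362, 218) [ 0.487 -0.01   0.057]
(374, 180) [ 0.517 -0.355  0.023]
(333, 150) [ 0.708 -0.565  0.036]
(327, 312) [0.482 0.341 0.025]
(325, 160) [ 0.704 -0.442  0.04 ]
(347, 158) [ 0.635 -0.477  0.043]
```

View pics/side0c.png

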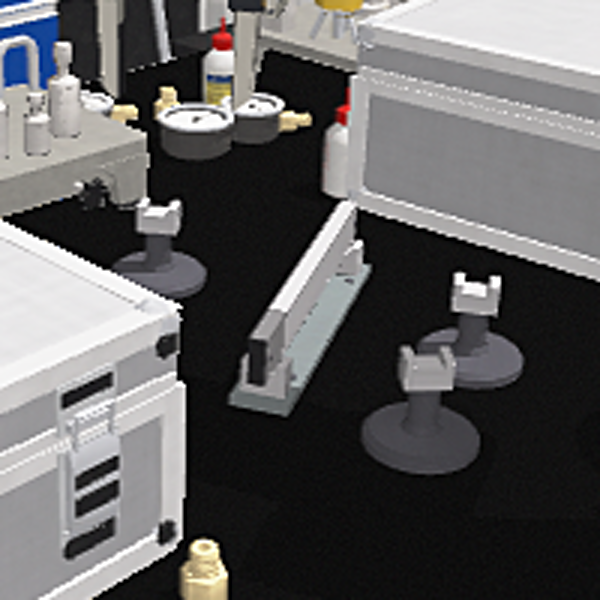

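View pics/scene0c.png

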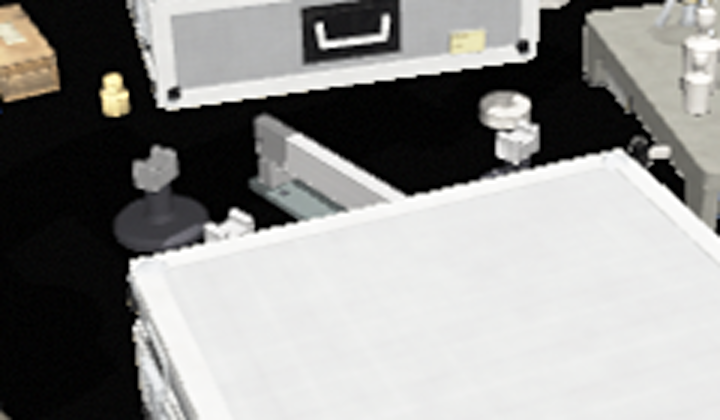

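The stand with the smallest y is the one near (0.643,-0.107). Now a wrist picture, and obstacle extents from the depth.

Run:
```python
from h import *
c=camera_params('wrist');print(c)
p,d=read_camera('wrist'); cv2.imwrite('pics/w0.png',p); np.save('w0.npy',d)
np.save('w0c.npy',np.r_[c['K'].ravel(),c['eye'],c['orientation']])
A=np.vstack([cloud(n,n+'0.npy').reshape(-1,3) for n in('side','scene')])
A=A[np.isfinite(A).all(1)]
# top-down height map 1px=2mm ; x 0.2..0.95 up, y -0.5..0.5
m=np.zeros((375,500)); 
s=(A[:,0]>.2)&(A[:,0]<.95)&(abs(A[:,1])<.5)&(A[:,2]>-.02)&(A[:,2]<.3);B=A[s]
i=((.95-B[:,0])/.002).astype(int).clip(0,374); j=((.5-B[:,1])/.002).astype(int).clip(0,499)
np.maximum.at(m,(i,j),B[:,2]+.03)
cv2.imwrite('pics/top.png',cv2.resize(cv2.applyColorMap((m/.33*255).astype(np.uint8),cv2.COLORMAP_JET),(750,562),interpolation=cv2.INTER_NEAREST))
```

```text
{'K': array([[298.78207102,   0.        , 313.51099809],
       [  0.        , 298.78207102, 197.36718129],
       [  0.        ,   0.        ,   1.        ]]), 'eye': array([0.59984705, 0.06675039, 0.38268315]), 'orientation': array([-2.44182727e-01, -2.25062377e-04,  9.07665945e-05])}
```

View pics/w0.png

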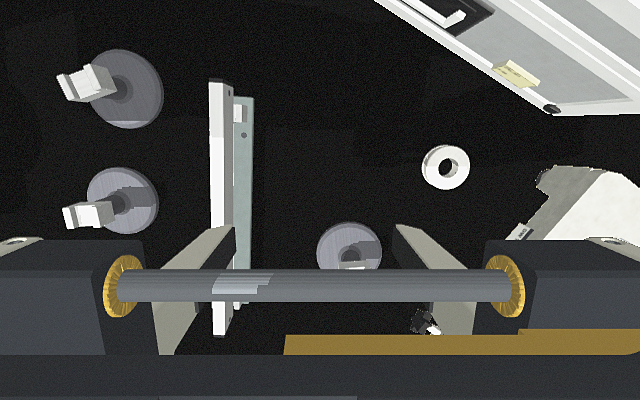

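View pics/top.png

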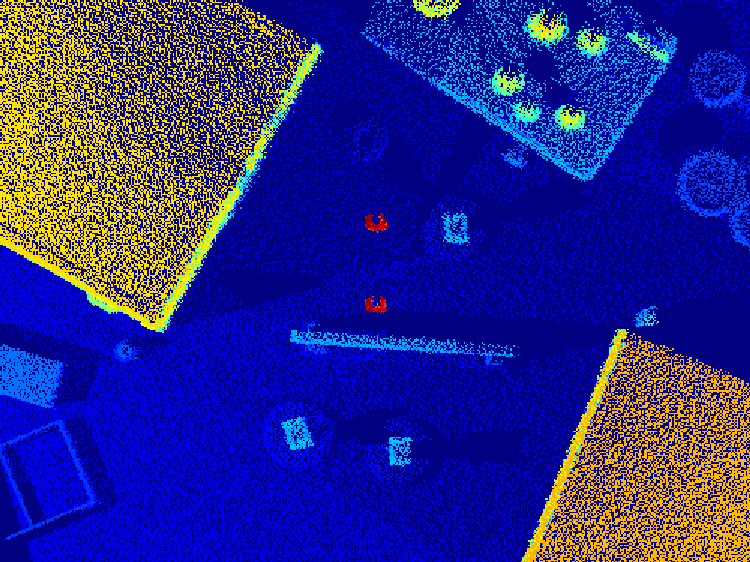

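The wrist view shows the bar at (218,200), the target stand's foot at (350,245) with its saddle hidden by the gripper, and the ring gauge at (446,167). I'll fit the bar and saddle from the depth clouds.

Run:
```python
from h import *
a=np.load('w0c.npy');cw=(a[:9].reshape(3,3),a[9:12],R.from_rotvec(a[12:]).as_matrix())
d=np.load('w0.npy');v,u=np.mgrid[0:400,0:640]
W=ptsworld(cw,np.c_[u.ravel(),v.ravel()],d.ravel())[d.ravel()>0]
S={'side':cloud('side','side0.npy').reshape(-1,3),'scene':cloud('scene','scene0.npy').reshape(-1,3),'wrist':W}
for n,A in S.items():
    A=A[np.isfinite(A).all(1)]
    def box(x0,x1,y0,y1,z0,z1):
        return A[(A[:,0]>x0)&(A[:,0]<x1)&(A[:,1]>y0)&(A[:,1]<y1)&(A[:,2]>z0)&(A[:,2]<z1)]
    B=box(.44,.53,-.22,.15,.066,.076)
    if len(B)>20:
        r=cv2.minAreaRect((B[:,:2]*1000).astype(np.float32)); print(n,'bar',len(B),r,B[:,2].mean(), np.percentile(B[:,1],[0.5,99.5]))
    for nm,b in dict(A=(.6,.69,-.15,-.06),B=(.31,.39,-.08,.0),C=(.33,.41,.07,.15)).items():
        T=box(*b,.058,.085)
        if len(T)>20: print(n,nm,len(T),cv2.minAreaRect((T[:,:2]*1000).astype(np.float32)),np.percentile(T[:,2],[5,50,98]))
    F=box(.58,.71,-.18,-.04,.003,.022)
    if len(F)>20: print(n,'footA',cv2.minEnclosingCircle((F[:,:2]*1000).astype(np.float32)))
    for nm,b in dict(oil=(.48,.56,-.42,-.32),ad=(.45,.52,.3,.38),ring=(.72,.81,-.06,.05)).items():
        F=box(*b,.01,.2)
        if len(F)>20: print(n,nm,cv2.minEnclosingCircle((F[:,:2]*1000).astype(np.float32)),F[:,2].max())
```

```text
side bar 367 ((491.99578857421875, -39.055694580078125), (304.7268371582031, 16.319713592529297), 86.27815246582031) 0.07213595660651513 [-0.18305859  0.11228739]
side A 127 ((646.3831176757812, -104.88512420654297), (36.998409271240234, 30.323165893554688), 3.7416441440582275) [0.05966092 0.07129571 0.08143646]
side B 160 ((349.6118469238281, -30.48171043395996), (36.619789123535156, 31.85413932800293), 6.201540946960449) [0.05995432 0.07189029 0.0823144 ]
side C 216 ((372.2941589355469, 105.53602600097656), (37.09608840942383, 30.860332489013672), 17.406661987304688) [0.06006993 0.07202011 0.08191593]
side footA ((641.4701538085938, -110.398681640625), 90.82429504394531)
side oil ((510.91119384765625, -346.7338562011719), 40.55793762207031) 0.19979049846757757
side ad ((496.7282409667969, 324.1613464355469), 32.19492721557617) 0.19015441985153891
scene bar 223 ((494.4295349121094, 2.14324951171875), (218.17535400390625, 20.140010833740234), 86.20177459716797) 0.06879936122001556 [-0.10582329  0.10447646]
scene A 121 ((645.2128295898438, -110.19056701660156), (45.501888275146484, 29
[... 716 characters left out ...]
.75380802154541), 86.06497192382812) 0.06857057722333608 [-0.1866976  0.1089521]
wrist A 178 ((646.7135009765625, -94.63029479980469), (36.74303436279297, 3.1596145629882812), 6.97631311416626) [0.05853496 0.06506137 0.07194409]
wrist B 1045 ((350.24310302734375, -32.248374938964844), (38.51108169555664, 24.44007682800293), 2.7992360591888428) [0.06078427 0.06956958 0.07720531]
wrist C 1395 ((373.43328857421875, 104.98438262939453), (38.02301025390625, 24.559661865234375), 18.445362091064453) [0.0608464  0.06945474 0.07765813]
wrist footA ((647.9650268554688, -105.48057556152344), 44.912940979003906)
wrist ring ((764.920166015625, 13.109867095947266), 27.206655502319336) 0.019488305822090768
```

```bash
python3 - <<'E'
import plant
print([n for n in dir(plant) if not n.startswith('__')]); print(getattr(plant,'tips_ahead',None))
E
python3 - <<'E'
from h import *
# where is the fingertip from wrist depth? print lowest finger points in side cloud near tcp
A=cloud('side','side0.npy').reshape(-1,3);A=A[np.isfinite(A).all(1)]
B=A[(abs(A[:,0]-.6)<.08)&(abs(A[:,1])<.03)&(A[:,2]>.12)&(A[:,2]<.23)]
print(np.percentile(B[:,2],[0,1,5,20]),len(B))
A=cloud('scene','scene0.npy').reshape(-1,3);A=A[np.isfinite(A).all(1)]
B=A[(abs(A[:,0]-.6)<.08)&(abs(A[:,1])<.03)&(A[:,2]>.12)&(A[:,2]<.23)]
print(np.percentile(B[:,2],[0,1,5,20]),len(B),read_state()['t'])
E
```

```text
['IKError', 'camera_params', 'close_job', 'read_camera', 'read_state', 'tips_ahead']
0.011
[0.21902605 0.2197888  0.22093463 0.22273798] 41
[0.21633647 0.21639645 0.21700635 0.22011734] 55 0.15
```

Run:
```python
from h import *
for n in('side','scene'):
    print(n,proj(cam(n),[[.6,0,.197],[.65,0,.186],[.55,0,.186],[.65,0,.216],[.55,0,.216]]).round(1))
p=cv2.imread('pics/side0.png')[60:180,260:400]; q=cv2.imread('pics/scene0.png')[80:160,270:370]
cv2.imwrite('pics/fing.png',np.hstack([cv2.resize(p,(467,400)),cv2.resize(q,(333,400))[:400]]))
```

```text
side [[318.6 162.3]
 [299.2 164.3]
 [338.4 168.8]
 [299.1 152.7]
 [338.7 157.1]]
scene [[314.1 149.3]
 [326.3 147.7]
 [301.5 158.2]
 [326.3 138.1]
 [301.3 148.4]]
```

View pics/fing.png

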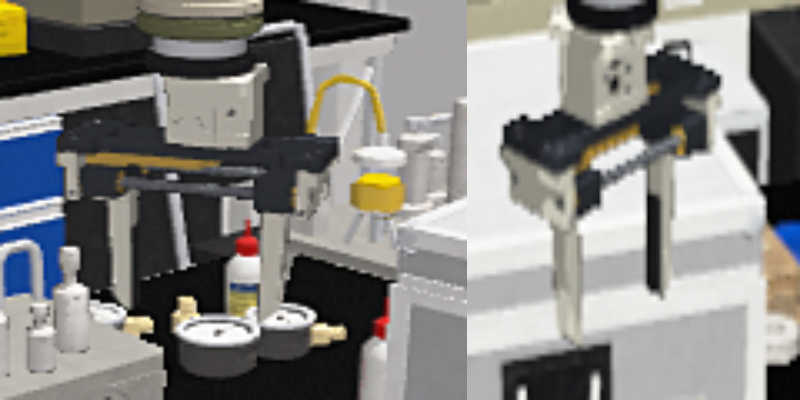

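Run:
```python
from h import *
a=np.load('w0c.npy');cw=(a[:9].reshape(3,3),a[9:12],R.from_rotvec(a[12:]).as_matrix())
d=np.load('w0.npy')
for uv in [(232,230),(230,236),(225,245),(233,240),(234,260),(400,232),(405,240),(399,228)]:
    print(uv,d[uv[1],uv[0]],ptsworld(cw,[uv],[d[uv[1],uv[0]]]).round(3))
ds=np.load('side0.npy')
for v in range(140,176,3): print(v,ds[v,297],ptsworld(cam('side'),[(297,v)],[ds[v,297]]).round(3))
print(proj(cw,[[.65,0,.186],[.65,0,.216],[.55,0,.186],[.55,0,.216]]))
```

```text
(232, 230) 0.1701896 [[0.553 0.008 0.222]]
(230, 236) 0.16683517 [[0.553 0.005 0.226]]
(225, 245) 0.15676847 [[0.553 0.005 0.237]]
(233, 240) 0.17145194 [[0.554 0.002 0.222]]
(234, 260) 0.4063637 [[ 0.492 -0.114  0.009]]
(400, 232) 0.16512762 [[0.648 0.008 0.227]]
(405, 240) 0.15422241 [[0.647 0.008 0.238]]
(399, 228) 0.16693532 [[0.648 0.01  0.225]]
140 1.1589823 [[0.654 0.005 0.25 ]]
143 1.1580313 [[0.652 0.009 0.243]]
146 1.159136 [[0.652 0.011 0.236]]
149 1.1626383 [[0.652 0.011 0.229]]
152 1.8259578 [[ 0.854 -0.585  0.006]]
155 1.6888013 [[ 0.811 -0.457  0.041]]
158 1.7190619 [[ 0.819 -0.48   0.021]]
161 1.5225335 [[ 0.757 -0.3    0.079]]
164 1.4999907 [[ 0.749 -0.276  0.078]]
167 1.4805441 [[ 0.742 -0.255  0.077]]
170 1.4635969 [[ 0.736 -0.236  0.074]]
173 1.4687189 [[ 0.736 -0.237  0.064]]
[[385.83058409 222.22637105]
 [397.67581851 238.47641845]
 [241.48197024 222.22015391]
 [229.70408013 238.47132037]]
```

The pictures put the fingertips at about z = 0.216, 30 mm above what the reported TCP and tips_ahead give (0.186). I'll settle that by a harmless closing test above the bar. First I'll go over the target saddle for a clear wrist view.

Call:
{"method": "play_rows", "body": {
  "increments": [
    [[1.5,4,0,0],[3,8,0,0],[4,12,0,0],[4,12,0,0],[4,12,0,0]]
  ]
}}

```text
t: 0.65
tool_pos: [0.6392, -0.1207, 0.1963]
orientation: [-3.141, 0.003, 0.004]
force: [1.3, 0.6, 0.7]
opening: 0.0931
```

```bash
cat > wr.py <<'E'
from h import *
import sys
def snap(t):
    c=camera_params('wrist'); p,d=read_camera('wrist'); cv2.imwrite(f'pics/{t}.png',p)
    cw=(c['K'],np.array(c['eye']),R.from_rotvec(c['orientation']).as_matrix())
    v,u=np.mgrid[0:400,0:640]
    P=ptsworld(cw,np.c_[u.ravel(),v.ravel()],d.ravel()).reshape(400,640,3);P[d==0]=np.nan
    return p,P,cw
E
python3 - <<'E'
from wr import *
p,P,cw=snap('w1')
A=P.reshape(-1,3);A=A[np.isfinite(A).all(1)]
def box(x0,x1,y0,y1,z0,z1): return A[(A[:,0]>x0)&(A[:,0]<x1)&(A[:,1]>y0)&(A[:,1]<y1)&(A[:,2]>z0)&(A[:,2]<z1)]
for z0,z1 in((.066,.085),(.074,.085),(.064,.073)):
    T=box(.6,.69,-.15,-.06,z0,z1); print(len(T),cv2.minAreaRect((T[:,:2]*1000).astype(np.float32)),np.percentile(T[:,2],[5,50,95]),np.median(T,0))
F=box(.59,.7,-.17,-.05,.003,.022);print('foot',cv2.minEnclosingCircle((F[:,:2]*1000).astype(np.float32)))
print(read_state()['tool_pos'],read_state()['t'])
E
```

```text
822 ((647.7075805664062, -106.21536254882812), (37.006160736083984, 24.111473083496094), 4.259580612182617) [0.06788545 0.06986205 0.07764137] [ 0.64749084 -0.10553358  0.06986205]
349 ((647.72900390625, -106.40367889404297), (36.95199966430664, 23.740726470947266), 3.8550188541412354) [0.0753732  0.07675468 0.07802895] [ 0.6575685  -0.10606598  0.07675468]
481 ((647.892578125, -106.20159149169922), (34.98654556274414, 24.111473083496094), 4.259580612182617) [0.06750909 0.06891364 0.07028086] [ 0.64748497 -0.10529559  0.06891364]
foot ((647.7593994140625, -106.20467376708984), 44.88308334350586)
[ 0.63919244 -0.11961016  0.19650043] 0.7
```

View pics/w1.png

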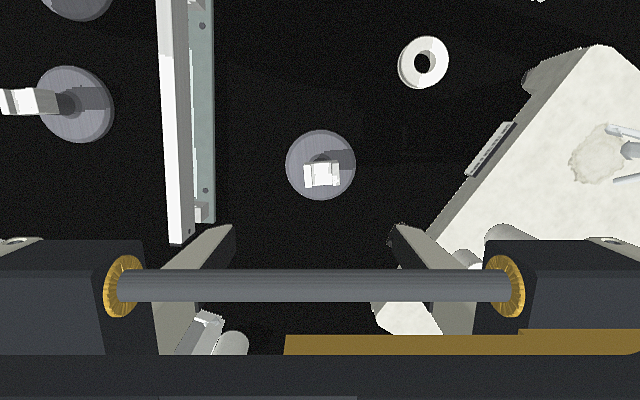

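The saddle is at (0.6477,-0.1062) with its slot direction at about 94°, and the foot circle agrees. The wrist view shows it at (320,173). Now I'll move over the bar's centre with the jaws in line.

Call:
{"method": "play_rows", "body": {
  "increments": [
    [[-4.5,-2.5,0,0.03],[-9,-5,0,0.069],[-13,-7,2,0.069],[-14.6,-8,5,0.069],[-14.6,-8,8,0.069]]
  ],
  "jaw": 5,
  "squeeze": 3
}}

```text
t: 1.2
tool_pos: [0.4911, -0.0366, 0.1166]
orientation: [-3.139, 0.104, 0.002]
force: [0.9, 0.2, 0.9]
opening: 0.0575
```

```bash
cat > st.py <<'E'
from h import *
s=read_state(); print(s['t'],s['tool_pos'].round(4),s['orientation'].round(4),'F',s['force'].round(2),'T',s['wrist_torque'].round(3),s['opening'])
print(R.from_rotvec(s['orientation']).as_matrix().round(3))
E
python3 st.py
```

```text
1.2 [ 0.4911 -0.0366  0.1166] [-3.1386e+00  1.0410e-01  1.6000e-03] F [0.92 0.23 0.86] T [-0.037 -0.048 -0.001] 0.057522621280822445
[[ 0.998 -0.066 -0.001]
 [-0.066 -0.998  0.001]
 [-0.001 -0.001 -1.   ]]
```

Call:
{"method": "play_rows", "body": {
  "increments": [
    [[0.1,0,2,0],[0.2,0,4,0],[0.2,0,5.3,0],[0.2,0,5.5,0],[0.2,0,5.5,0]]
  ],
  "jaw": 4
}}

```text
t: 1.7
tool_pos: [0.493, -0.0362, 0.0619]
orientation: [-3.139, 0.103, 0.002]
force: [-0.0, 0.1, 0.5]
opening: 0.0398
```

```bash
python3 - <<'E'
from wr import *
p,P,cw=snap('w2')
p,d=read_camera('side'); cv2.imwrite('pics/s2.png',cv2.resize(p[80:280,260:460],None,fx=3,fy=3))
E
python3 st.py
```

```text
1.8 [ 0.4939 -0.0366  0.0628] [-3.1388e+00  1.0370e-01 -1.0000e-03] F [0.26 0.58 0.38] T [-0.077 -0.002  0.01 ] 0.04014419274311191
[[ 0.998 -0.066  0.001]
 [-0.066 -0.998  0.001]
 [ 0.001 -0.001 -1.   ]]
```

View pics/s2.png

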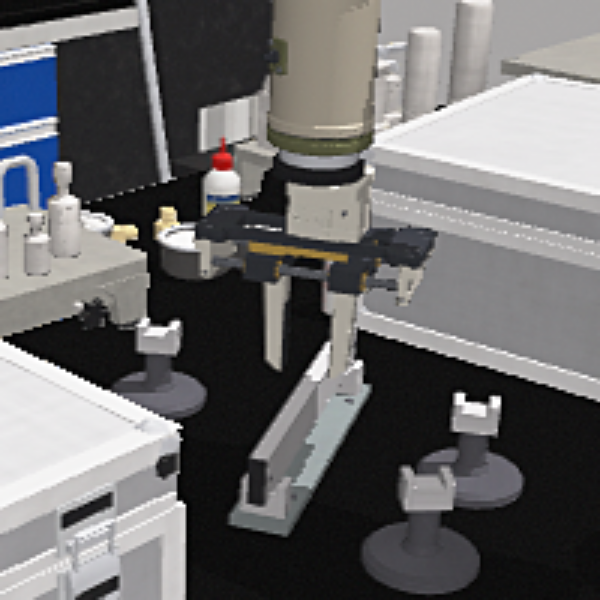

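View pics/w2.png

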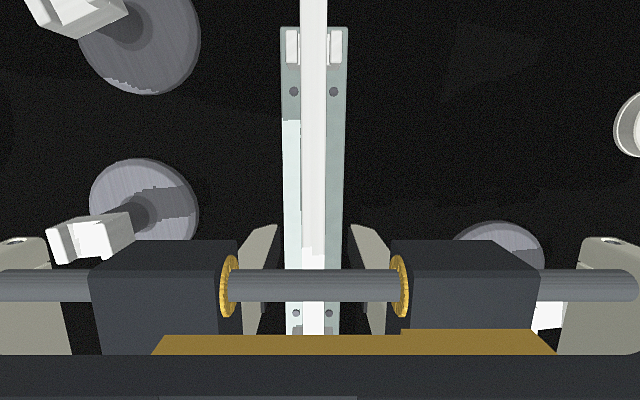

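The fingers straddle the bar evenly in the wrist view (275 and 350, bar at 313). Now the closing test at this height, with 3 N.

Call:
{"method": "play_rows", "body": {
  "increments": [
    [[0,0,0,0],[0,0,0,0],[0,0,0,0],[0,0,0,0],[0,0,0,0]]
  ],
  "jaw": 0.4,
  "squeeze": 3
}}

```text
t: 2.3
tool_pos: [0.4939, -0.0366, 0.0629]
orientation: [-3.139, 0.104, -0.001]
force: [0.9, -0.9, 0.5]
opening: 0.006
```

```bash
python3 st.py
```

```text
2.3 [ 0.4939 -0.0366  0.0629] [-3.1388e+00  1.0390e-01 -1.1000e-03] F [ 0.87 -0.95  0.5 ] T [-0.052 -0.064 -0.006] 0.005952398508812552
[[ 0.998 -0.066  0.001]
 [-0.066 -0.998  0.001]
 [ 0.001 -0.001 -1.   ]]
```

The jaws closed to 6 mm above the bar, so the pictures are right: the real fingertips are about 30 mm higher than reported. Opening and descending 3.9 cm puts the tips at about z = 0.043.

Call:
{"method": "play_rows", "body": {
  "increments": [
    [[0,0,0,0],[0,0,0,0],[0,0,0,0],[0,0,0.5,0],[0,0,1,0]]
  ],
  "jaw": 4
}}

```text
t: 2.8
tool_pos: [0.494, -0.0366, 0.0526]
orientation: [-3.139, 0.104, -0.001]
force: [0.2, 0.4, -1.1]
opening: 0.039
```

Call:
{"method": "play_rows", "body": {
  "increments": [
    [[0,0,1,0],[0,0,2,0],[0,0,2.9,0],[0,0,2.9,0],[0,0,2.9,0]]
  ]
}}

```text
t: 3.3
tool_pos: [0.4937, -0.0365, 0.0231]
orientation: [-3.139, 0.104, 0.0]
force: [-0.4, -0.6, 0.0]
opening: 0.0399
```

```bash
python3 - <<'E'
from wr import *
p,d=read_camera('side'); cv2.imwrite('pics/s3.png',cv2.resize(p[120:260,300:420],None,fx=4,fy=4))
P=cloud
s=read_state();t=s['tool_pos'];print(proj(cam('side'),[[t[0]+.022,t[1],t[2]+.019],[t[0]-.022,t[1],t[2]+.019]]))
E
python3 st.py
```

```text
[[352.79193655 217.09389361]
 [369.44188773 219.40432872]]
3.35 [ 0.4941 -0.0366  0.0236] [-3.1388e+00  1.0390e-01 -1.4000e-03] F [-0.65 -0.29 -0.53] T [0.01  0.02  0.042] 0.03980149569698353
[[ 0.998 -0.066  0.001]
 [-0.066 -0.998  0.001]
 [ 0.001 -0.001 -1.   ]]
```

View pics/s3.png

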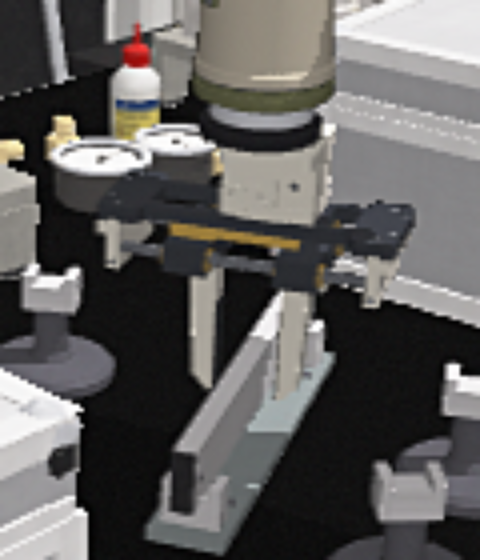

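Tip pixels (371,219) match the prediction with the 30 mm correction. Closing on the bar.

Call:
{"method": "play_rows", "body": {
  "increments": [
    [[0,0,0,0],[0,0,0,0],[0,0,0,0],[0,0,0,0],[0,0,0,0]]
  ],
  "jaw": 0.5,
  "squeeze": 40
}}

```text
t: 3.85
tool_pos: [0.4939, -0.0366, 0.0238]
orientation: [-3.139, 0.104, -0.001]
force: [-2.8, -0.8, 3.6]
opening: 0.0146
```

```bash
python3 st.py
```

```text
3.85 [ 0.4939 -0.0366  0.0238] [-3.1389e+00  1.0390e-01 -6.0000e-04] F [-2.77 -0.77  3.62] T [ 0.047  0.71  -0.042] 0.014634644363994127
[[ 0.998 -0.066  0.   ]
 [-0.066 -0.998  0.001]
 [ 0.    -0.001 -1.   ]]
```

Call:
{"method": "play_rows", "body": {
  "increments": [
    [[0,0,-0.1,0],[0,0,-0.2,0],[0,0,-0.3,0],[0,0,-0.4,0],[0,0,-0.4,0]]
  ]
}}

```text
t: 4.35
tool_pos: [0.4939, -0.0366, 0.0277]
orientation: [-3.139, 0.104, -0.001]
force: [-0.1, 0.1, -5.2]
opening: 0.0147
```

```bash
python3 st.py
python3 - <<'E'
from wr import *
F=[];T=[]
for i in range(4):
    p,d=read_camera('side'); s=read_state();F.append(s['force']);T.append(s['wrist_torque'])
print(np.mean(F,0).round(2),np.mean(T,0).round(3),np.std(F,0),np.std(T,0))
cv2.imwrite('pics/s4.png',cv2.resize(p[120:260,300:420],None,fx=4,fy=4))
E
```

```text
4.35 [ 0.4939 -0.0366  0.0277] [-3.1388e+00  1.0380e-01 -5.0000e-04] F [-0.15  0.07 -5.18] T [ 0.013 -0.015  0.024] 0.014724434593357413
[[ 0.998 -0.066  0.   ]
 [-0.066 -0.998  0.001]
 [ 0.    -0.001 -1.   ]]
[-0.07  0.41 -5.95] [ 0.083  0.008 -0.   ] [0.54707863 0.45776087 0.53007095] [0.02864459 0.01447152 0.03385768]
```

View pics/s4.png

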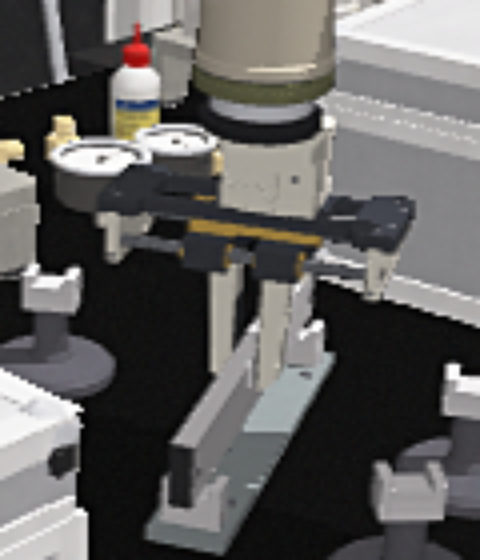

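The scale reads about 6 N, so nearly the full weight, with a small moment. The side view shows the bar still roughly level. Lifting 8 mm more and averaging the readings.

Call:
{"method": "play_rows", "body": {
  "increments": [
    [[0,0,-0.2,0],[0,0,-0.4,0],[0,0,-0.6,0],[0,0,-0.8,0],[0,0,-0.8,0]]
  ]
}}

```text
t: 5.05
tool_pos: [0.4942, -0.0367, 0.0362]
orientation: [-3.139, 0.104, -0.002]
force: [0.4, 0.1, -5.0]
opening: 0.015
```

```bash
cat > meas.py <<'E'
from wr import *
F=[];T=[];A=[]
c=cam('side');v,u=np.mgrid[0:400,0:640]
for i in range(int(sys.argv[2])):
    p,d=read_camera('side'); s=read_state();F.append(s['force']);T.append(s['wrist_torque'])
    P=ptsworld(c,np.c_[u.ravel(),v.ravel()],d.ravel());A.append(P[d.ravel()>0])
print(s['t'],s['tool_pos'].round(4),np.mean(F,0).round(2),np.mean(T,0).round(3),np.std(T,0).round(3))
cv2.imwrite('pics/%s.png'%sys.argv[1],cv2.resize(p[120:260,300:440],None,fx=4,fy=4))
p,P,cw=snap(sys.argv[1]+'w')
W=P.reshape(-1,3);W=W[np.isfinite(W).all(1)]
for n,A in(('side',np.vstack(A)),('wrist',W)):
  o=s['tool_pos'];r=R.from_rotvec(s['orientation']).as_matrix(); q=(A-o)@r
  # along bar = tool y ; across = tool x; up = -z
  k=(abs(q[:,0])<.006)&(abs(q[:,1])<.22)&(-q[:,2]>.02)&(-q[:,2]<.075)
  B=q[k]; bins=np.arange(-.2,.2,.02)
  print(n,[(round(b+.01,2),round(float(np.median(-B[m,2])*1000),1),int(m.sum())) for b in bins if (m:=(B[:,1]>b)&(B[:,1]<b+.02)).sum()>5])
E
python3 meas.py m1 8
```

```text
5.45 [ 0.4938 -0.0366  0.0356] [ 0.4  -0.08 -5.93] [ 0.06   0.024 -0.007] [0.026 0.021 0.022]
side [(np.float64(-0.15), 36.1, 494), (np.float64(-0.13), 49.0, 175), (np.float64(-0.11), 49.3, 168), (np.float64(-0.09), 49.2, 158), (np.float64(-0.07), 49.1, 139), (np.float64(-0.05), 49.5, 144), (np.float64(-0.03), 49.2, 134), (np.float64(-0.01), 49.2, 124), (np.float64(0.01), 49.3, 95), (np.float64(0.03), 49.4, 44), (np.float64(0.11), 49.0, 17)]
wrist [(np.float64(-0.11), 45.1, 1232), (np.float64(-0.09), 45.1, 1343), (np.float64(-0.07), 45.1, 1199), (np.float64(-0.05), 45.1, 1087), (np.float64(-0.03), 45.1, 993), (np.float64(-0.01), 45.0, 888), (np.float64(0.01), 45.0, 247), (np.float64(0.03), 45.1, 549), (np.float64(0.05), 45.1, 194)]
```

View pics/m1.png

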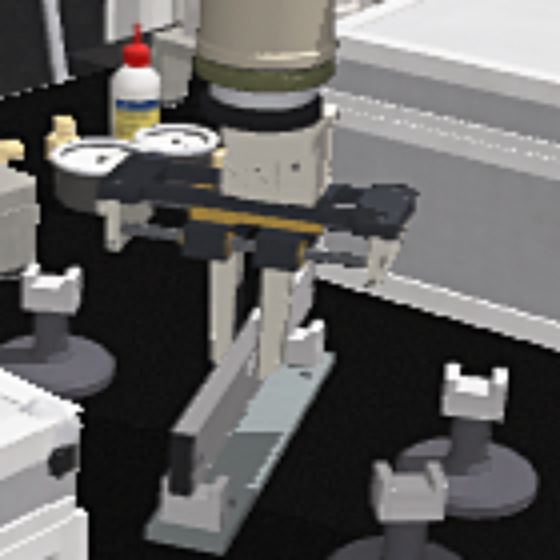

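View pics/m1w.png

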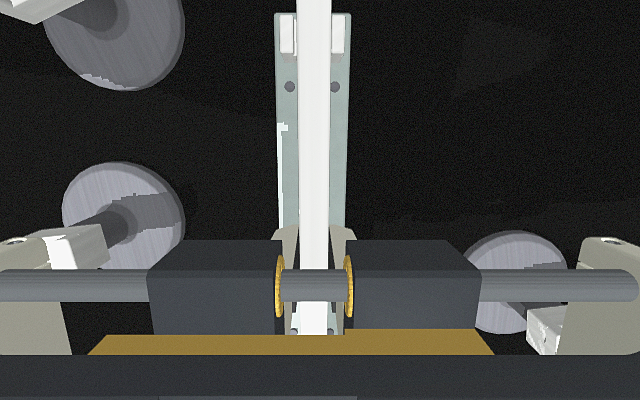

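The bar is lifted and dead level along its length in both depth profiles. Mean moment is 0.06 to 0.08 Nm, so the balance point lies about 10 to 14 mm toward -y from the grip. I'll average longer, then set down and take a free-air zero.

```bash
cat > avg.py <<'E'
from h import *
import sys
F=[];T=[]
for i in range(int(sys.argv[1])):
    read_camera('side'); s=read_state();F.append(s['force']);T.append(s['wrist_torque'])
r=R.from_rotvec(s['orientation']).as_matrix()
n=len(F)**.5
print(s['t'],s['tool_pos'].round(4),'F',np.mean(F,0).round(2),'T',np.mean(T,0).round(4),'se',(np.std(T,0)/n).round(4),'T in tool',(np.mean(T,0)@r).round(4))
E
python3 avg.py 30
```

```text
7.0 [ 0.4939 -0.0366  0.0357] F [ 0.05 -0.04 -5.94] T [ 0.0643  0.0026 -0.0007] se [0.004  0.0043 0.0056] T in tool [ 0.064  -0.0069  0.0007]
```

Call:
{"method": "play_rows", "body": {
  "increments": [
    [[0,0,0.3,0],[0,0,0.6,0],[0,0,0.9,0],[0,0,1.1,0],[0,0,1.15,0]]
  ]
}}

```text
t: 7.5
tool_pos: [0.4936, -0.0365, 0.0239]
orientation: [-3.139, 0.104, 0.0]
force: [-0.9, 0.8, -5.6]
opening: 0.015
```

```bash
python3 st.py
```

```text
7.5 [ 0.4936 -0.0365  0.0239] [-3.1388e+00  1.0380e-01  4.0000e-04] F [-0.88  0.78 -5.61] T [0.049 0.086 0.005] 0.015011583232363533
[[ 0.998 -0.066 -0.   ]
 [-0.066 -0.998  0.001]
 [-0.    -0.001 -1.   ]]
```

Call:
{"method": "play_rows", "body": {
  "increments": [
    [[0,0,0.05,0],[0,0,0.05,0]]
  ]
}}

```text
t: 7.7
tool_pos: [0.4937, -0.0366, 0.0238]
orientation: [-3.139, 0.104, 0.0]
force: [-3.9, 0.4, 0.9]
opening: 0.0148
```

Call:
{"method": "play_rows", "body": {
  "increments": [
    [[0,0,0,0],[0,0,0,0],[0,0,0,0],[0,0,0,0]]
  ],
  "jaw": 4
}}

```text
t: 8.1
tool_pos: [0.4941, -0.0367, 0.0241]
orientation: [-3.139, 0.104, -0.001]
force: [-0.5, -0.2, -0.1]
opening: 0.0386
```

```bash
python3 avg.py 30
```

```text
9.6 [ 0.4937 -0.0366  0.0238] F [0.01 0.07 0.13] T [-0.0002 -0.004   0.0033] se [0.0063 0.006  0.0046] T in tool [ 0.0001  0.004  -0.0033]
```

The zero is clean, so the offset is 0.064/6.0, about 10.7 mm toward -y. I'll shift the grip 1.07 cm along and lift again at lower squeeze to check.

Call:
{"method": "play_rows", "body": {
  "increments": [
    [[0,0.5,0,0],[0,1.07,0,0],[0,1.07,0,0],[0,1.07,0,0]]
  ]
}}

```text
t: 10.0
tool_pos: [0.493, -0.0476, 0.0238]
orientation: [-3.139, 0.105, 0.0]
force: [-0.2, 0.1, 0.7]
opening: 0.04
```

Call:
{"method": "play_rows", "body": {
  "increments": [
    [[0,0,0,0],[0,0,0,0],[0,0,0,0],[0,0,0,0],[0,0,0,0]]
  ],
  "jaw": 0.5,
  "squeeze": 25
}}

```text
t: 10.5
tool_pos: [0.4929, -0.0475, 0.0238]
orientation: [-3.139, 0.105, 0.0]
force: [-1.1, 0.0, 0.4]
opening: 0.0151
```

Call:
{"method": "play_rows", "body": {
  "increments": [
    [[0,0,-0.3,0],[0,0,-0.6,0],[0,0,-0.9,0],[0,0,-1.2,0],[0,0,-1.2,0]]
  ]
}}

```text
t: 11.0
tool_pos: [0.4933, -0.0475, 0.0363]
orientation: [-3.139, 0.105, -0.001]
force: [0.2, -0.1, -5.5]
opening: 0.0147
```

```bash
python3 avg.py 25; python3 meas.py m2 5
```

```text
12.25 [ 0.493  -0.0475  0.0358] F [-0.1   0.11 -5.84] T [0.0022 0.0184 0.0135] se [0.0039 0.0068 0.0056] T in tool [ 0.0009 -0.0185 -0.0135]
12.5 [ 0.493  -0.0475  0.0358] [ 0.1  -0.09 -6.07] [0.023 0.004 0.019] [0.029 0.006 0.019]
side [(np.float64(-0.17), 40.7, 10), (np.float64(-0.15), 38.6, 358), (np.float64(-0.13), 48.6, 101), (np.float64(-0.11), 48.9, 88), (np.float64(-0.09), 49.0, 98), (np.float64(-0.07), 49.0, 93), (np.float64(-0.05), 49.0, 81), (np.float64(-0.03), 49.1, 85), (np.float64(-0.01), 49.1, 75), (np.float64(0.01), 49.1, 61), (np.float64(0.03), 49.4, 25), (np.float64(0.11), 49.2, 11)]
wrist [(np.float64(-0.11), 45.0, 1223), (np.float64(-0.09), 45.0, 1346), (np.float64(-0.07), 45.0, 1187), (np.float64(-0.05), 45.0, 1091), (np.float64(-0.03), 45.0, 985), (np.float64(-0.01), 45.0, 875), (np.float64(0.01), 45.0, 255), (np.float64(0.03), 45.1, 538), (np.float64(0.05), 45.0, 200)]
```

At this point the moment is 0.002 ± 0.004 Nm, about zero, and the bar is level. This is the balance point. Lifting off.

Call:
{"method": "play_rows", "body": {
  "increments": [
    [[0,0,-1,0],[0,0,-2.5,0],[0,0,-4.5,0],[0,0,-6,0],[0,0,-7,0]]
  ],
  "squeeze": 35
}}

```text
t: 13.05
tool_pos: [0.4939, -0.0477, 0.1079]
orientation: [-3.139, 0.105, -0.003]
force: [1.0, 0.6, -6.9]
opening: 0.0147
```

Call:
{"method": "play_rows", "body": {
  "increments": [
    [[0,0,0,0],[0,0,0,0],[0,0,0,0],[0,0,0,0]]
  ]
}}

```text
t: 13.45
tool_pos: [0.4932, -0.0476, 0.1069]
orientation: [-3.139, 0.105, -0.001]
force: [-0.1, 0.0, -6.7]
opening: 0.0148
```

```bash
python3 st.py
```

```text
13.45 [ 0.4932 -0.0476  0.1069] [-3.1388e+00  1.0470e-01 -6.0000e-04] F [-0.15  0.02 -6.68] T [0.009 0.048 0.013] 0.014761183701624074
[[ 0.998 -0.067  0.   ]
 [-0.067 -0.998  0.001]
 [ 0.    -0.001 -1.   ]]
```

Call:
{"method": "play_rows", "body": {
  "increments": [
    [[1,0.3,0,-0.01],[2.5,0.8,0,-0.025],[4.5,1.4,0,-0.04],[6.5,2,0,-0.055],[8.5,2.6,0,-0.07]]
  ]
}}

```text
t: 13.95
tool_pos: [0.5772, -0.0797, 0.1061]
orientation: [-3.14, -0.007, 0.0]
force: [-0.3, 0.4, -5.3]
opening: 0.0147
```

```bash
cat > tgt.py <<'E'
from h import *
s=read_state();r=R.from_rotvec(s['orientation']).as_matrix()
d=np.array([.6477,-.1062,s['tool_pos'][2]])-s['tool_pos']
a=np.arctan2(r[1,0],r[0,0]); print(s['t'],s['tool_pos'].round(4),'shift tool cm',(d@r*100).round(2),'turn',round(a-np.radians(4.1),4))
E
python3 tgt.py
```

```text
13.95 [ 0.5772 -0.0797  0.1061] shift tool cm [ 7.03  2.68 -0.  ] turn -0.0672
```

Call:
{"method": "play_rows", "body": {
  "increments": [
    [[2,0.8,0,-0.02],[4,1.5,0,-0.04],[5.7,2.1,0,-0.055],[6.7,2.5,0,-0.063],[7.03,2.68,0,-0.067]]
  ]
}}

```text
t: 14.45
tool_pos: [0.6485, -0.1068, 0.1048]
orientation: [-3.138, -0.113, 0.002]
force: [-0.4, 0.8, -6.1]
opening: 0.0145
```

Call:
{"method": "play_rows", "body": {
  "increments": [
    [[0,0,0,0],[0,0,0,0]]
  ]
}}

```text
t: 14.65
tool_pos: [0.648, -0.1067, 0.1039]
orientation: [-3.138, -0.112, 0.004]
force: [-0.1, 0.8, -6.2]
opening: 0.0144
```

```bash
python3 tgt.py; python3 meas.py m3 1
python3 - <<'E'
from h import *
p,d=read_camera('scene');cv2.imwrite('pics/sc3.png',cv2.resize(p[120:260,260:430],None,fx=4,fy=4))
s=read_state();v,u=np.mgrid[0:400,0:640]
for n in('side','scene'):
    _,d=read_camera(n);A=ptsworld(cam(n),np.c_[u.ravel(),v.ravel()],d.ravel())[d.ravel()>0]
    B=A[(abs(A[:,0]-.65)<.05)&(A[:,1]<.12)&(A[:,1]>-.3)&(A[:,2]>.142)&(A[:,2]<.158)]
    B=B[(abs(B[:,1]+.106)>.05)]
    if len(B)>20: print(n,len(B),cv2.minAreaRect((B[:,:2]*1000).astype(np.float32)),np.percentile(B[:,1],[1,99]),np.median(B[:,2]))
E
```

```text
14.65 [ 0.648  -0.1067  0.1039] shift tool cm [-0.02 -0.05  0.  ] turn 0.0
14.7 [ 0.6479 -0.1066  0.1042] [-0.    0.64 -5.73] [-0.037  0.034 -0.023] [0. 0. 0.]
side [(np.float64(-0.15), 38.8, 64), (np.float64(-0.13), 48.4, 15), (np.float64(-0.11), 48.6, 14), (np.float64(-0.09), 48.3, 13), (np.float64(-0.07), 48.3, 13), (np.float64(-0.05), 48.4, 15), (np.float64(-0.03), 48.9, 12), (np.float64(-0.01), 49.0, 13), (np.float64(0.01), 48.8, 8)]
wrist [(np.float64(-0.11), 44.9, 1228), (np.float64(-0.09), 44.9, 1341), (np.float64(-0.07), 44.9, 1191), (np.float64(-0.05), 44.9, 1094), (np.float64(-0.03), 45.1, 986), (np.float64(-0.01), 45.0, 879), (np.float64(0.01), 45.1, 257), (np.float64(0.03), 45.1, 536), (np.float64(0.05), 44.9, 201)]
side 181 ((646.97998046875, -98.63069152832031), (15.544371604919434, 305.3318176269531), 3.991100549697876) [-0.24511854  0.05291403] 0.15238872401213022
scene 305 ((647.2445678710938, -99.65875244140625), (20.508132934570312, 303.1175537109375), 4.3697404861450195) [-0.24956466  0.04599211] 0.1485392521226906
```

View pics/m3.png

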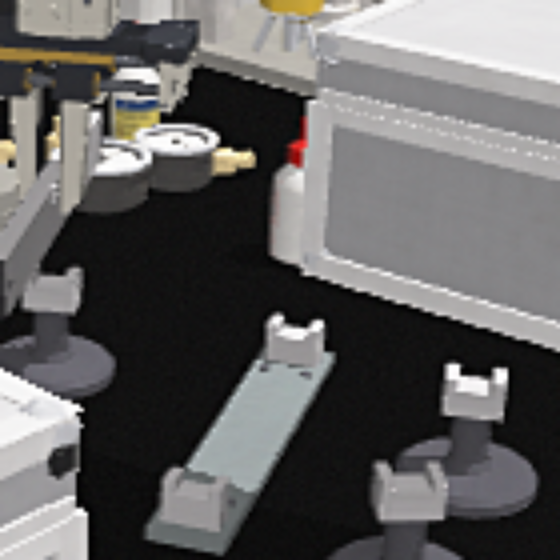

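View pics/sc3.png

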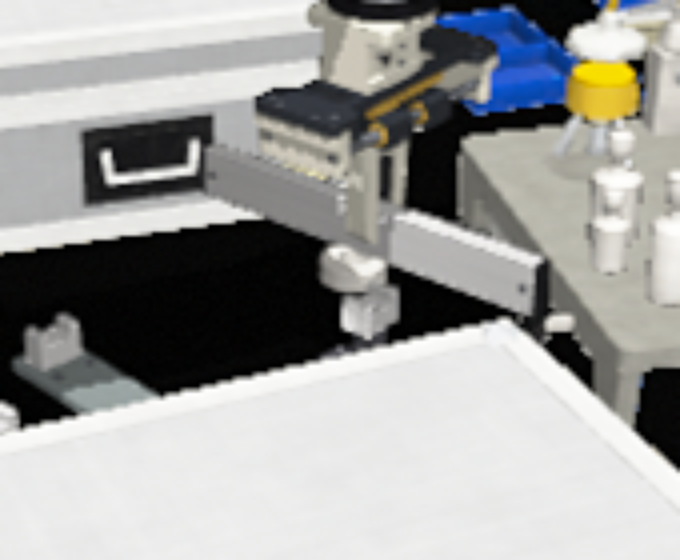

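View pics/m3w.png

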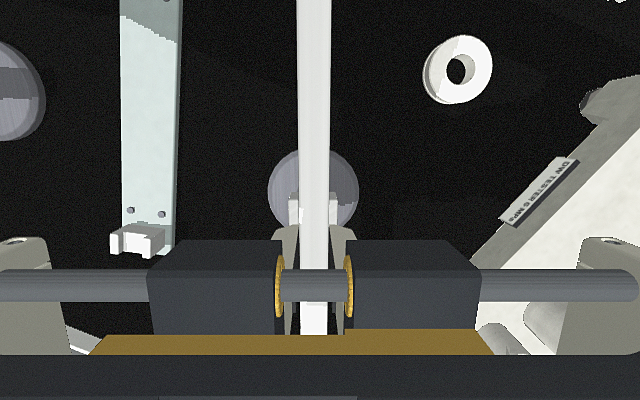

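The bar is level above the saddle: its centre line is at x = 0.647 and the cheeks are symmetric about it in the wrist view (290/342, bar at 316). Descending most of the way, then creeping.

Call:
{"method": "play_rows", "body": {
  "increments": [
    [[0,-0.04,0.7,0],[0,-0.04,1.6,0],[0,-0.04,2.4,0],[0,-0.04,3,0],[0,-0.04,3.2,0]]
  ]
}}

```text
t: 15.4
tool_pos: [0.6473, -0.106, 0.0712]
orientation: [-3.138, -0.113, 0.005]
force: [-0.6, 0.0, -6.1]
opening: 0.0152
```

Call:
{"method": "play_rows", "body": {
  "increments": [
    [[0,0,0,0],[0,0,0,0]]
  ]
}}

```text
t: 15.6
tool_pos: [0.6471, -0.1059, 0.071]
orientation: [-3.138, -0.113, 0.006]
force: [-1.5, -0.3, -7.0]
opening: 0.0146
```

```bash
python3 tgt.py; python3 avg.py 4;  python3 - <<'E'
from h import *
p,d=read_camera('side');cv2.imwrite('pics/s5.png',cv2.resize(p[90:240,230:380],None,fx=4,fy=4))
E
```

```text
15.6 [ 0.6471 -0.1059  0.071 ] shift tool cm [ 0.05  0.03 -0.  ] turn 0.0002
15.8 [ 0.6476 -0.106   0.0717] F [-0.35  0.38 -6.03] T [ 0.0038 -0.0047 -0.0117] se [0.0188 0.0097 0.0213] T in tool [0.0035 0.005  0.0117]
```

View pics/s5.png

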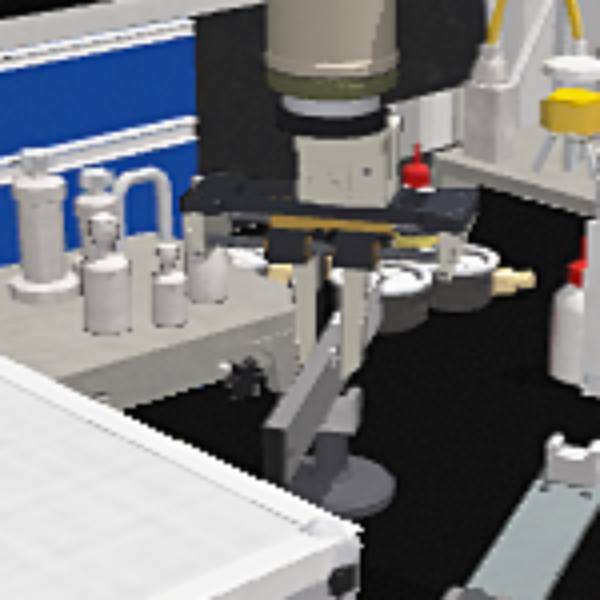

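Force is unchanged. From the rack seating (TCP 0.0238 with underside 0.030), contact should come at TCP of about 0.064. Creeping.

Call:
{"method": "play_rows", "body": {
  "increments": [
    [[0,0,0.15,0],[0,0,0.3,0],[0,0,0.42,0],[0,0,0.52,0],[0,0,0.6,0]]
  ]
}}

```text
t: 16.35
tool_pos: [0.6474, -0.106, 0.0654]
orientation: [-3.138, -0.113, 0.004]
force: [-0.4, 0.3, -5.8]
opening: 0.0146
```

Call:
{"method": "play_rows", "body": {
  "increments": [
    [[0,0,0.05,0],[0,0,0.08,0]]
  ]
}}

```text
t: 16.55
tool_pos: [0.6474, -0.106, 0.0645]
orientation: [-3.138, -0.113, 0.005]
force: [-0.2, 0.1, -6.2]
opening: 0.0147
```

```bash
python3 avg.py 3
```

```text
16.7 [ 0.6475 -0.106   0.0647] F [ 0.08 -0.09 -5.58] T [0.0157 0.0013 0.014 ] se [0.0243 0.0141 0.006 ] T in tool [ 0.0157 -0.0002 -0.014 ]
```

Call:
{"method": "play_rows", "body": {
  "increments": [
    [[0,0,0.03,0],[0,0,0.06,0],[0,0,0.08,0]]
  ]
}}

```text
t: 17.0
tool_pos: [0.6475, -0.106, 0.0639]
orientation: [-3.138, -0.113, 0.004]
force: [-0.5, -0.3, -3.9]
opening: 0.0147
```

```bash
python3 avg.py 3
```

```text
17.15 [ 0.6475 -0.106   0.0639] F [-0.3   0.18 -5.56] T [-0.0056 -0.0036 -0.0016] se [0.0154 0.0271 0.0133] T in tool [-0.0059  0.0032  0.0016]
```

Call:
{"method": "play_rows", "body": {
  "increments": [
    [[0,0,0.04,0],[0,0,0.08,0],[0,0,0.08,0]]
  ]
}}

```text
t: 17.45
tool_pos: [0.6475, -0.106, 0.0638]
orientation: [-3.138, -0.113, 0.004]
force: [-5.4, 1.1, 3.4]
opening: 0.0148
```

```bash
python3 avg.py 3
```

```text
17.6 [ 0.6475 -0.106   0.0638] F [-5.19  0.71  3.62] T [0.1831 0.9875 0.0049] se [0.0208 0.0108 0.0168] T in tool [ 0.2534 -0.9718 -0.0038]
```

Contact: the stand now carries the weight plus 3.6 N. Easing up slightly before release.

Call:
{"method": "play_rows", "body": {
  "increments": [
    [[0,0,-0.03,0],[0,0,-0.03,0]]
  ]
}}

```text
t: 17.8
tool_pos: [0.6477, -0.106, 0.0639]
orientation: [-3.138, -0.113, 0.003]
force: [-0.3, 0.7, -4.4]
opening: 0.0151
```

```bash
python3 avg.py 3
```

```text
17.95 [ 0.6477 -0.106   0.0639] F [ 0.87 -0.07 -4.5 ] T [ 0.0165 -0.1144 -0.0023] se [0.0131 0.0226 0.0151] T in tool [0.0083 0.1153 0.0021]
```

Light contact now. Releasing in stages: squeeze down first, then open a little so the fingers still guard the bar.

Call:
{"method": "play_rows", "body": {
  "increments": [
    [[0,0,0,0],[0,0,0,0],[0,0,0,0]]
  ],
  "squeeze": 4
}}

```text
t: 18.25
tool_pos: [0.6477, -0.1061, 0.0639]
orientation: [-3.138, -0.113, 0.003]
force: [-0.4, -0.0, -2.7]
opening: 0.0148
```

Call:
{"method": "play_rows", "body": {
  "increments": [
    [[0,0,0,0],[0,0,0,0],[0,0,0,0],[0,0,0,0]]
  ],
  "jaw": 2.0
}}

```text
t: 18.65
tool_pos: [0.648, -0.1062, 0.0643]
orientation: [-3.138, -0.113, 0.002]
force: [0.0, 0.4, -0.4]
opening: 0.0198
```

```bash
python3 meas.py m5 4; python3 st.py | head -1
```

```text
18.85 [ 0.6478 -0.1061  0.0639] [0.04 0.26 0.17] [-0.019 -0.01  -0.017] [0.013 0.03  0.016]
side [(np.float64(-0.17), 37.5, 14), (np.float64(-0.15), 39.3, 240), (np.float64(-0.13), 48.4, 61), (np.float64(-0.11), 48.6, 64), (np.float64(-0.09), 48.8, 59), (np.float64(-0.07), 48.6, 57), (np.float64(-0.05), 48.7, 50), (np.float64(-0.03), 48.8, 50), (np.float64(-0.01), 48.9, 53), (np.float64(0.01), 49.5, 39), (np.float64(0.03), 48.9, 33), (np.float64(0.05), 49.3, 18)]
wrist [(np.float64(-0.11), 44.8, 1230), (np.float64(-0.09), 44.9, 1338), (np.float64(-0.07), 44.8, 1187), (np.float64(-0.05), 44.9, 1086), (np.float64(-0.03), 44.9, 982), (np.float64(-0.01), 44.9, 882), (np.float64(0.01), 44.8, 259), (np.float64(0.03), 45.0, 532), (np.float64(0.05), 45.0, 201)]
18.9 [ 0.6477 -0.1061  0.0639] [-3.138  -0.1126  0.0033] F [-0.5   0.11  1.07] T [ 0.024 -0.031 -0.006] 0.019921775833649548
```

The bar is free, level and staying put. Opening wider and withdrawing straight up.

Call:
{"method": "play_rows", "body": {
  "increments": [
    [[0,0,0,0],[0,0,0,0],[0,0,0,0],[0,0,0,0],[0,0,0,0]]
  ],
  "jaw": 4
}}

```text
t: 19.4
tool_pos: [0.6477, -0.106, 0.0639]
orientation: [-3.138, -0.113, 0.003]
force: [-0.2, 0.5, -0.2]
opening: 0.04
```

Call:
{"method": "play_rows", "body": {
  "increments": [
    [[0,0,-1,0],[0,0,-3,0],[0,0,-6,0],[0,0,-10,0],[0,0,-12,0]]
  ]
}}

```text
t: 19.9
tool_pos: [0.6496, -0.1066, 0.1892]
orientation: [-3.139, -0.113, -0.005]
force: [0.9, -0.3, -0.8]
opening: 0.04
```

Call:
{"method": "play_rows", "body": {
  "increments": [
    [[0,0,0,0],[0,0,0,0],[0,0,0,0],[0,0,0,0],[0,0,0,0]]
  ]
}}

```text
t: 20.4
tool_pos: [0.6487, -0.1064, 0.1873]
orientation: [-3.139, -0.113, -0.001]
force: [-0.1, -0.5, 0.0]
opening: 0.04
```

```bash
python3 st.py|head -1
python3 - <<'E'
from wr import *
for k in range(2):
    p,P,cw=snap('w9')
    A=P.reshape(-1,3);A=A[np.isfinite(A).all(1)]
    for n,A in(('w',A),('s',None)):
        if A is None:
            p,d=read_camera('side');v,u=np.mgrid[0:400,0:640];A=ptsworld(cam('side'),np.c_[u.ravel(),v.ravel()],d.ravel())[d.ravel()>0]
        B=A[(abs(A[:,0]-.6477)<.03)&(A[:,1]<.08)&(A[:,1]>-.28)&(A[:,2]>.098)&(A[:,2]<.13)]
        if len(B)>30: print(n,len(B),cv2.minAreaRect((B[:,:2]*1000).astype(np.float32)),'slope',np.polyfit(B[:,1],B[:,2],1).round(4))
cv2.imwrite('pics/s9.png',cv2.resize(p[90:240,230:380],None,fx=4,fy=4))
E
```

```text
20.4 [ 0.6487 -0.1064  0.1873] [-3.1386e+00 -1.1280e-01 -6.0000e-04] F [-0.08 -0.48  0.01] T [ 0.016 -0.002 -0.002] 0.04003271038600422
w 4958 ((647.6688842773438, -98.17283630371094), (15.030244827270508, 299.2674865722656), 4.1105804443359375) slope [0.0005 0.1089]
s 379 ((646.4977416992188, -97.86503601074219), (16.627120971679688, 310.5117492675781), 3.8446407318115234) slope [-0.0059  0.1093]
w 4936 ((647.6288452148438, -97.83853149414062), (15.05030345916748, 298.8258972167969), 4.107752799987793) slope [0.0005 0.1089]
s 377 ((646.3945922851562, -96.68954467773438), (16.479764938354492, 305.71734619140625), 3.963252067565918) slope [-0.006   0.1094]
```

View pics/s9.png

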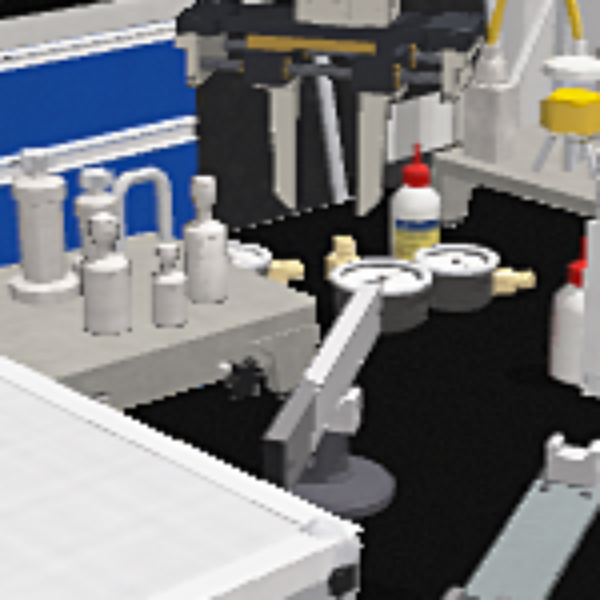

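View pics/w9.png

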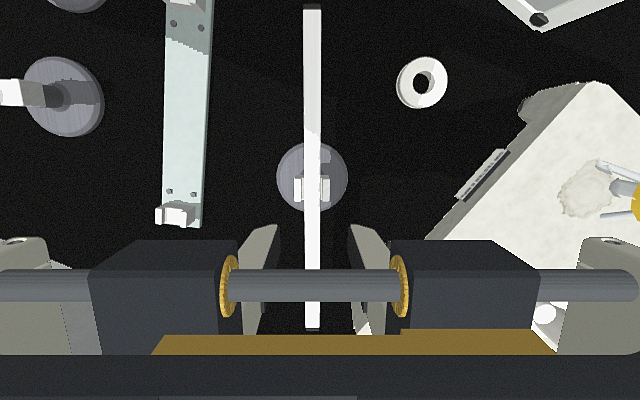

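Both views show the bar level (slope under 0.006) in the saddle at (312,190), with its top at z = 0.109 (expected 0.110). Nothing touches it, and the ring is still in place. Handing in.

```bash
python3 -c "
from plant import *
print(close_job(),read_state()['t'])"
```

```text
the job is handed in; nothing more can be done
the job is handed in; nothing more can be done
```

The bar is resting level on the saddle of the rightmost stand, held by that stand alone, and I handed the job in at about 20.6 s of the 64 s allowed.

- **Finding the balance point:** I lifted the bar about 12 mm near its middle. The wrist moment was 0.064 Nm at 6 N, which put the balance point 10.7 mm toward -y from the grip, about 8 mm from the bar's centre. Lifting again at that point gave a moment of 0.002 ± 0.004 Nm with the bar level.
- **Lift and placing:** I lifted the bar clear of the rack and held it level, turned it about 8° and lowered it onto the saddle. On contact the wrist force showed the stand carrying an estimated 10 N at most, well under 25 N. I released the grip in stages and backed straight up.
- **Last checks:** The bar's slope was 0.0005 (wrist camera) and -0.006 (side camera). Its top was at z = 0.109 against an expected 0.110, its centre line was within 1 mm of the slot's middle, and its position was unchanged between two looks. The gripper was well clear of the bar.
- **Disagreement:** The fingertips were really about 30 mm higher than the reported tool position and tips_ahead imply. I confirmed this in the pictures and by closing the jaws just above the bar, then worked with the corrected height.
- **Not fully checked:** I did not re-measure the bystanders at the end. The arm never went near them, and the ring gauge and the bottles in view looked unmoved.

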